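# Fit a fresh cell in the bath-temperature logger

### The arm

A 6-joint arm with a two-finger parallel gripper is mounted at the origin on the work surface. World frame = base frame: x ahead of the robot, y to its left, z up, the work surface at z = 0. Lengths are in m, angles in rad, forces in N, time in s.
With the tool pointing down it reaches from about 0.35 to 0.775 m from the base axis. Payload 7.3 kg.
Tool frame: the origin (TCP) lies at the very end of the fingers, on their centre line; the grasp point (between the pads) lies grip_point_offset behind it (grip_point_offset is the distance from the TCP to the grasp point, in m); z points along the fingers, y is the direction in which the jaws open and shut (so a half turn about z gives the same grasp; the last joint's range is limited). The gripper opens to 92 mm and grips with 3 to 60 N. Pads are 19 mm wide; open, the fingers measure 130 mm over their backs; the gripper's body (75 mm by 190 mm) begins 47 mm behind the grasp point.
Start: joints at [-1.305, 0.342, 1.524, -0, 1.275, -0.146], TCP at [0.21, -0.481, 0.227] pointing down, gripper open.
Joint ranges: [-2.53, 2.53], [-0.77, 2.02], [0.04, 2.7], [-1, 4.14], [0.28, 2.66], [-3.11, 3.11]. Speed limits (rad/s): [2.57, 2.57, 3.14, 3.14, 3.14, 3.14].

### API

Orientations are given as [roll, pitch, yaw] about the fixed x, y, z axes, in that order (R = Rz(yaw) Ry(pitch) Rx(roll)).
In Python, from cell import * gives the robot as it stands.
- The arm moves only by the shell command python3 -m inch 'ROWS' [OPENING] [FORCE]. ROWS is JSON, a list that holds one entry, the list of rows, each a list of 4 numbers: the shift along the tool's x, y, z in mm, then the turn about the tool's z in rad. In form: [[[x, y, z, roll], ...]]. A call has 1 to 10 rows; each row shifts and turns the commanded pose from where the row before left it, along the tool's axes as they then stand; what a row does not reach is not made up. A row lasts 1/8 s, in which the tool goes at most 62.5 mm and 10.7 degrees, less where a joint would pass 70% of its speed; a pose out of reach is approached as far as the arm can. A call with a gripper value outside its range is refused whole. OPENING is the closure, from -1 (fully open) to 1 (shut), set as the call begins (- or left out, the last holds). The fingers move at their own pace and stop on an object; FORCE is the grip in N (left out, the last holds). Time passes only in rows, so rows that do not move let the fingers close. It gives the time, the measured TCP pose, the force and the opening at its end, in the units of the state.
- observe(): the state, without advancing time (a new reading comes with each control period).
- read_camera(name): name is "scene" or "top" or "wrist"; returns a dict with "img" (420x560x3 uint8, blue, green, red), "fx", "fy", "cx", "cy" (pixels), "eye" and "rotation" of the camera in the world; the wrist camera has in their place "T_tool_cam" (4x4, takes a point from camera to tool coordinates, whose origin is the TCP and whose axes are the flange's). Camera axes: x right, y down, z forward; pixel columns grow to the right and rows downward; lengths in m; the calibration is good to about 2 mm. The wrist camera is an equidistant fisheye: a pixel r from the principal point sees the ray r / f radians off the axis. A picture is of the moment at which its call begins: read the wrist's pose just before it. There is no depth.
- hand_in(): hands the job in, once; it reports no verdict.
Trained networks look in the newest picture that a camera, given by its name, has taken for a name from the list of things; names that differ only in an ending like _2 or _b are one class to them, and where a whole thing is asked for, a point or a joint stands for the part that bears it (a point fixed in the world has none). Each returns a list of dicts, best first, with "conf" (0 to 1); they miss things now and then, are a little off and sometimes report something else, mostly with a low value. They report only what shows in the picture. A call takes as long as a camera call. They do not tell look-alikes from the thing itself.
- boxes_of(camera, label): "at" ([row, column] in pixels, amid what is visible of it).
- place_of(camera, label): "at" ([row, column] in pixels: a listed point, or the origin of a listed thing).
The state is a dict: "time": time; "qpos": joint angles; "qvel": joint speeds; "joint_efforts": joint torques, N m; "tool_pos": TCP position; "tool_rot": TCP orientation; "contact_force": force on the tool from outside, world axes, zero at the start; "torque": the same for the moment, N m; "opening": finger opening in m.
Only numpy, scipy, OpenCV 4.12 (cv2) and the standard library are available. Lean on these libraries where they do the work, as an engineer would, in place of code of your own. Each camera call takes 0.05 s, during which the arm holds its last target. There are 200 camera calls.

### The job

Take the fresh green cell from the blue tray and fit it in the logger's open bay: tip it so that its flat end goes in first and push that end against the coil spring, then lower the nub end behind the end wall, so that the cell lies level and fully home on its rails, and let go. Feel for the spring, since the holder is not exactly where it is drawn, and be gentle: do not bottom the spring out or force the cell onto the wall. Leave the spent grey cell and everything else on the bench where it is.

Things in the scene. Friction and masses are not known exactly. Their poses are not given: they have to be found in the camera images.
- cell: The fresh cell: a green-sleeved cylinder 33 mm in diameter, can 60 mm long, with a brass-coloured band round the nub end, 0.10 to 0.17 kg. Origin on its axis at the middle of the can. Its x axis runs along the cylinder from the flat end (x = -30 mm) to the nub end (shoulder at x = +30 mm, with a steel nub 9 mm in diameter standing 2 mm further). It starts lying level on the two rails of one of the two places of the blue tray, its z axis up.
- cell_nub (a point): Tip of the fresh cell's nub (cell x = +32 mm, on the axis); axes as the cell's.
- cell_flat (a point): Centre of the fresh cell's flat end (cell x = -30 mm, on the axis); axes as the cell's.
- tray: Fixed blue tray, 90 (x) x 150 (y) mm, plate 8 mm thick, origin under its centre. Two places, at y = -45 and +45 mm, one for each cell; a cell lies along the tray's x with its axis 32 mm above the table and its nub to the tray's +x, on two rails 21 mm apart outside to outside. End stops 22 mm high (30 mm wide, 4 mm thick) stand across each place at x = -40 and +40 mm. Fingers can pass down both sides of a cell.
- spent: The spent cell: as the fresh one but grey-sleeved, in the tray's other place. It stays where it is.
- logger: Fixed white bath-temperature logger, 200 (x) x 124 (y) mm, deck 22 mm above the table, origin under its centre; display 4 mm high at the +x end. On the deck is the open bay with a black holder along x: coil spring at its -x end, end wall at +x. The holder sits anywhere up to 8 mm either way along x of its drawn place, unmeasured; it does not shift when pushed. Beyond 18 mm each side of it is room for fingers.
- bay (a point): Drawn place of the seated cell's centre, on its axis, 52 mm above the table, 30 mm above the deck; axes as the logger's (x from spring to end wall, z up). The real one lies up to 8 mm either way along x. From the free spring to the end wall is 56 mm, 4 mm less than the can: the cell enters only tipped, flat end low and pressed on the spring, nub end then lowered.
- spring_drawn (a point): Drawn place of the free spring's face (26 mm to -x of the bay point, 2 mm lower): a steel button 10 mm in diameter that gives to -x, 1 N at first touch, 1 N more per mm. It bottoms after 11 mm (12 N); do not press on from there. Seated: 4 mm (5 N). The block behind it (22 mm to -x of the free face) is 36 mm wide, its top 10 mm above the cell's seated axis.
- wall_drawn (a point): Drawn place of the end wall's top edge, inner face, middle (30 mm to +x of the bay point, 1.5 mm lower). Two upright prongs 5 mm thick, 32 mm over all, 14 mm slot between for the nub; square tops, no lead-in; 15 mm of the cell's end sits behind them. While the can's lower edge tips down past the tops, the spring must be pressed in about 7 mm (8 N).
- rails_drawn (a point): Drawn place of the middle of the rails' tops: two rails along x, 50 mm long, 21 mm apart inside and 27 mm outside, that carry the cell. Their tops are 12.7 mm below the seated axis, so the cell beds between them like in a V; the loaded spring can pin a cell off-centre.
- cover: Bystander: the bay's loose white cover, 70 x 100 x 8 mm, origin under its centre. Leave alone.
- amber: Bystander: amber bottle, 52 mm in diameter, 100 mm high; origin under its middle. Leave alone.
- jar: Bystander: clear jar with blue cap, 60 mm in diameter, 75 mm high; origin under its middle. Leave alone.
- beaker: Bystander: glass beaker, 68 mm in diameter, 85 mm high; origin under its middle. Leave alone.
- screwdriver: Bystander: screwdriver lying on the bench; origin under its middle. Leave alone.
- collar: Bystander: steel collar, 44 mm in diameter, 14 mm high; origin under its middle. Leave alone.
- stopper: Bystander: rubber stopper, about 30 mm wide and high; origin under its middle. Leave alone.
Things that resemble listed ones, but are neither listed nor needed, are in the scene too. Leave any pink, purple or red look-alike of the cell alone.

How it is judged:
On the way:
1. the cell's flat end, lower than its nub end, is pushed against the spring in the bay with more than 3 N while the nub end is still raised (contact force between cell and logger above 3 N and x of cell_flat in the frame of bay between -0.055 and -0.015 m and z of cell_flat in the frame of bay below 0.012 m and y of cell_flat in the frame of bay between -0.01 and 0.01 m and angle between cell's own x axis and vertical below 1.43 rad and z of cell_nub in the frame of bay above 0.008 m), for 0.1 s.
At the end, for the whole second after the job is handed in: The green cell lies in the bay between spring and end wall, nub towards the end wall: its centre within 3 mm of the seated height, within 4 mm sideways and 12 mm along the bay of bay, its axis within 0.07 rad of the bay's, at rest (below 10 mm/s) and let go (z of cell in the frame of bay between -0.003 and 0.003 m and y of cell in the frame of bay between -0.004 and 0.004 m and x of cell in the frame of bay between -0.012 and 0.012 m and x of cell_nub in the frame of bay above 0.015 m and angle between the x axis of cell and the x axis of bay, either way round below 0.07 rad and linear speed of cell below 0.01 m/s and contact force between cell and the fingers below 0.1 N); the robot touches nothing.
It fails at once if the cell bears on the logger with more than 22 N in all, spring, end wall and rails added up (10 N when properly seated): spring pushed past its stop, or cell forced onto the wall (contact force between cell and logger above 22 N).
It fails at once if the robot itself presses on the logger or its holder with more than 15 N (contact force between any of the fingers, the arm and logger above 15 N).
It fails at once if the spent cell is moved by more than 10 mm (distance of spent from where it was at the start of the episode above 0.01 m).
It fails at once if something else on the bench is moved by more than 20 mm (distance of any of amber, jar, beaker, screwdriver, collar, stopper, cover from where it was at the start of the episode above 0.02 m).
It also fails if it takes over 58 s, if anything falls off the work surface, if the arm or the gripper's body presses on something with over 40 N, if the wrist force passes 120 N, or if a joint passes its speed limit or range.

## Working session

There is one attempt and no reset: what is moved stays moved. The work goes in short steps, Python scripts to look and compute and a shell command to move; the robot and the scene stay as the last step left them, time stands still between calls to the robot, and variables do not carry over. Pictures are saved under pics/ and viewed, about 8 in all and at most 12, crops included, and the job is handed in when it is done.

```bash
ls; mkdir -p pics; cat > h.py <<'E'
from cell import *
import numpy as np, cv2
from scipy.spatial.transform import Rotation as R
def ray(c,at):
    v=np.array([(at[1]-c["cx"])/c["fx"],(at[0]-c["cy"])/c["fy"],1.]); return np.array(c["rotation"])@v
def onz(c,at,z):
    d=ray(c,at); e=np.array(c["eye"]); return e+d*(z-e[2])/d[2]
E
python3 - <<'E'
from h import *
s=observe(); print(s, globals().get('grip_point_offset'))
H=dict(cell=.032,spent=.032,tray=0,logger=0,bay=.052,spring_drawn=.05,wall_drawn=.0505,cell_nub=.032,cell_flat=.032,cover=0,amber=0,jar=0,beaker=0)
ims=[]
for n in("scene","top"):
    c=read_camera(n); cv2.imwrite(f"pics/{n}0.png",c["img"])
    for l,z in H.items():
        for r in place_of(n,l)[:3]:
            print(n,l,round(r["conf"],2),np.round(r["at"]),np.round(onz(c,r["at"],z)[:2],3))
    for r in boxes_of(n,"cell"): print(n,"BOX",round(r["conf"],2),np.round(r["at"]))
E
```

```text
pics
{'time': 0.0, 'qpos': array([-1.30501608e+00,  3.42692627e-01,  1.52503931e+00, -4.77118044e-05,
        1.27541939e+00, -1.46017519e-01]), 'qvel': array([-0.00087492, -0.00090384,  0.00091316,  0.00085087, -0.00024983,
       -0.00042879]), 'joint_efforts': array([ 1.27474144e-03, -4.31235838e+01, -2.44222194e+01,  7.17946119e-02,
        5.58925141e-02, -1.27024468e-04]), 'tool_pos': array([ 0.21002038, -0.48069589,  0.22605282]), 'tool_rot': array([-3.14004393e+00, -1.81647774e-04,  4.11811545e-01]), 'contact_force': array([ 0.77228453, -0.64440137,  0.15654981]), 'torque': array([-0.0153886 , -0.02202116, -0.03578147]), 'opening': 0.09160388855376124} 0.0188Traceback (most recent call last):
  File "<stdin>", line 9, in <module>
  File "h.py", line 7, in onz
    d=ray(c,at); e=np.array(c["eye"]); return e+d*(z-e[2])/d[2]
                                                           ~^^^
IndexError: invalid index to scalar variable.
```

```bash
sed -i 's/return np.array(c\["rotation"\])@v/M=np.array(c["rotation"]); M=M if M.ndim==2 else R.from_euler("xyz",M).as_matrix(); return M@v/' h.py
python3 - <<'E'
from h import *
H=dict(cell=.032,spent=.032,tray=0,logger=0,bay=.052,spring_drawn=.05,wall_drawn=.0505,cell_nub=.032,cell_flat=.032,cover=0,amber=0,jar=0,beaker=0)
ims=[]
for n in("scene","top"):
    c=read_camera(n); cv2.imwrite(f"pics/{n}0.png",c["img"]); ims.append(c["img"]); print(c["rotation"],c["eye"])
    for l,z in H.items():
        for r in place_of(n,l)[:3]:
            print(n,l,round(r["conf"],2),np.round(r["at"]),np.round(onz(c,r["at"],z)[:2],3))
    for r in boxes_of(n,"cell"): print(n,"BOX",round(r["conf"],2),np.round(r["at"]))
E
```

```text
[-2.40494744 -0.01029604  0.8190304 ] [ 1.27183823 -0.66345064  1.07230722]
scene cell 0.74 [157. 266.] [0.409 0.101]
scene cell 0.73 [174. 303.] [0.536 0.135]
scene cell 0.69 [166. 332.] [0.57 0.22]
scene spent 0.79 [168. 330.] [0.572 0.212]
scene spent 0.35 [228. 222.] [ 0.538 -0.173]
scene tray 0.64 [178. 313.] [0.548 0.167]
scene tray 0.44 [236. 228.] [ 0.55  -0.164]
scene logger 0.63 [246. 227.] [ 0.572 -0.187]
scene bay 0.84 [230. 222.] [ 0.556 -0.186]
scene spring_drawn 0.55 [224. 218.] [ 0.533 -0.182]
scene wall_drawn 0.65 [236. 231.] [ 0.587 -0.182]
scene wall_drawn 0.37 [167. 331.] [0.583 0.202]
scene wall_drawn 0.25 [217. 368.] [0.785 0.131]
scene cell_nub 0.78 [218. 320.] [0.692 0.045]
scene cell_nub 0.67 [190. 263.] [0.507 0.   ]
scene cell_nub 0.56 [162. 281.] [0.453 0.122]
scene cell_flat 0.76 [162. 257.] [0.406 0.069]
scene cell_flat 0.64 [166. 300.] [0.508 0.149]
scene cell_flat 0.57 [220. 296.] [ 0.651 -0.006]
scene cover 0.85 [250. 333.] [0.774 0.01 ]
scene cover 0.43 [158. 399.] [0.667 0.432]
scene jar 0.7 [218. 369.] [0.765 0.171]
scene beaker 0.66 [128. 353.] [0
[... 670 characters left out ...]
0.017]
top wall_drawn 0.92 [206. 332.] [ 0.591 -0.188]
top wall_drawn 0.36 [243. 126.] [0.467 0.427]
top cell_nub 0.77 [217. 231.] [0.553 0.116]
top cell_nub 0.7 [179. 253.] [0.671 0.054]
top cell_nub 0.68 [225. 225.] [0.529 0.135]
top cell_flat 0.69 [188. 271.] [ 0.644 -0.004]
top cell_flat 0.54 [218. 216.] [0.55  0.163]
top cell_flat 0.51 [230. 220.] [0.514 0.148]
top cover 0.76 [144. 265.] [0.786 0.018]
top amber 0.65 [148. 320.] [ 0.778 -0.155]
top jar 0.76 [149. 222.] [0.769 0.156]
top beaker 0.79 [246. 129.] [0.458 0.435]
top beaker 0.61 [177. 131.] [0.674 0.438]
top BOX 0.68 [263. 233.]
top BOX 0.62 [182. 259.]
top BOX 0.56 [247. 274.]
top BOX 0.56 [147. 318.]
top BOX 0.45 [223. 224.]
```

View pics/top0.png

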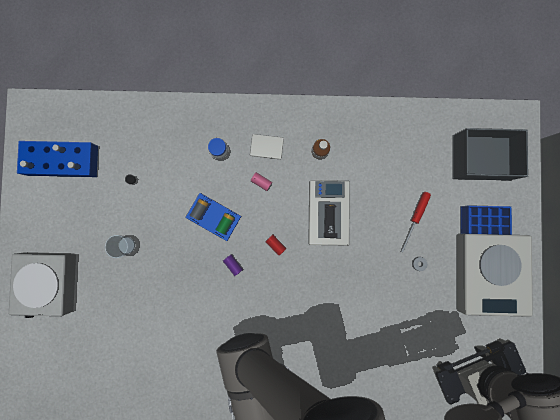

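View pics/scene0.png

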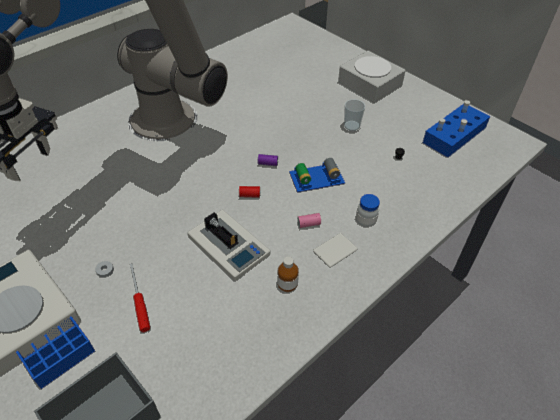

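```bash
python3 - <<'E'
from h import *
c=read_camera("wrist"); print(np.round(c["T_tool_cam"],4), c["fx"],c["cx"],c["cy"])
c=read_camera("top"); im=c["img"]; hsv=cv2.cvtColor(im,cv2.COLOR_BGR2HSV)
def rect(m,z,name):
    n,l,s,cen=cv2.connectedComponentsWithStats(m.astype(np.uint8))
    k=1+np.argmax(s[1:,4]); p=np.argwhere(l==k)
    P=np.array([onz(c,q,z)[:2] for q in p]); r=cv2.minAreaRect((P*1000).astype(np.float32)); print(name,len(p),cen[k],r)
def roi(r0,r1,c0,c1):
    m=np.zeros(im.shape[:2],bool); m[r0:r1,c0:c1]=1; return m
rect(roi(185,245,180,245)&(hsv[...,0]>100)&(hsv[...,0]<130)&(hsv[...,1]>150),.004,"blue")
rect(roi(185,245,180,245)&(hsv[...,0]>45)&(hsv[...,0]<85)&(hsv[...,1]>120),.04,"green")
m=roi(170,255,300,360)&(hsv[...,2]>185); 
k=cv2.morphologyEx(m.astype(np.uint8),cv2.MORPH_CLOSE,np.ones((45,25)))
rect(m,.022,"logger"); print(hsv[185:188,312:316,2])
cv2.imwrite("pics/crop1.png",cv2.resize(np.hstack([im[180:255,180:250],im[175:250,300:370]]),None,fx=5.5,fy=5.5,interpolation=cv2.INTER_CUBIC))
E
```

```text
[[ 6.000e-04 -9.660e-01 -2.584e-01  6.990e-02]
 [ 1.000e+00  4.000e-04  9.000e-04 -9.000e-04]
 [-8.000e-04 -2.584e-01  9.660e-01 -1.582e-01]
 [ 0.000e+00  0.000e+00  0.000e+00  1.000e+00]] 325.19226210127806 284.5389611570923 208.5626994038586
blue 847 [213.6446281  216.96812279] ((553.7406005859375, 176.45242309570312), (149.283203125, 88.35131072998047), 61.75101089477539)
green 155 [223.32903226 224.96129032] ((527.94287109375, 138.9552764892578), (29.672697067260742, 47.08342361450195), 60.63553237915039)
logger 433 [316.70900693 218.95612009] ((574.4498901367188, -168.8524932861328), (87.85382843017578, 191.23028564453125), 89.44084930419922)
[[184 185 194 128]
 [184 185 195 107]
 [185 185 196 105]]
```

View pics/crop1.png

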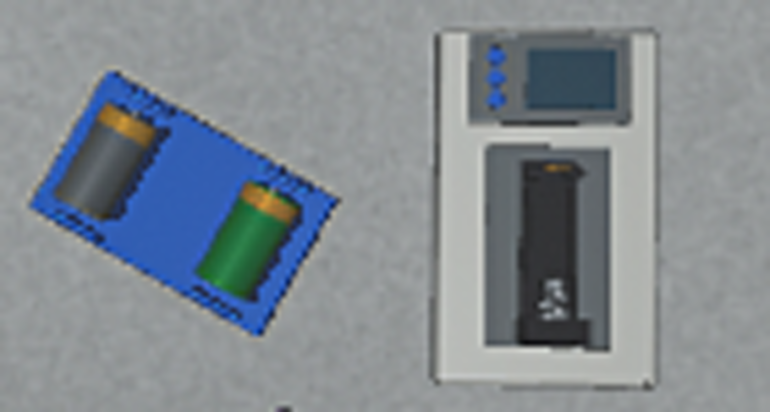

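```bash
python3 -m inch '[[[25,-20,0,0],[45,-36,0,0],[45,-36,0,0],[45,-36,0,0],[45,-36,0,0],[45,-36,0,0],[45,-36,0,0],[45,-36,0,0],[45,-36,0,0],[45,-36,0,0]]]' -1; python3 -m inch '[[[45,-36,0,0],[45,-36,0,0],[20,-16,0,0],[0,0,0,0.18],[0,0,0,0.18],[0,0,0,0.18],[0,0,0,0.18],[0,0,0,0.16],[0,0,0,0]]]'
```

```text
time: 2.95
tool_pos: [0.4673, 0.008, 0.227]
tool_rot: [3.141, -0.001, 0.412]
contact_force: [1.2, -1.1, -0.5]
opening: 0.0921
time: 4.08
tool_pos: [0.5321, 0.1309, 0.2267]
tool_rot: [3.141, -0.0, -0.467]
contact_force: [-0.3, -0.0, -1.0]
opening: 0.0917
```

```bash
cat >> h.py <<'E'
def wrist_pts(c,s,px,z):
    T=np.array(c["T_tool_cam"]); Rt=R.from_euler("xyz",s["tool_rot"]).as_matrix()
    o=np.array(s["tool_pos"])+Rt@T[:3,3]; out=[]
    for at in px:
        u=np.array([at[1]-c["cx"],at[0]-c["cy"]]); r=np.hypot(*u); th=r/c["fx"]
        d=np.r_[np.sin(th)*u/max(r,1e-9),np.cos(th)]; d=Rt@T[:3,:3]@d
        out.append(o+d*(z-o[2])/d[2])
    return np.array(out)
E
python3 - <<'E'
from h import *
s=observe(); c=read_camera("wrist"); im=c["img"]; cv2.imwrite("pics/w1.png",im)
for l,z in dict(cell=.032,cell_nub=.032,cell_flat=.032,tray=0).items():
    for r in place_of("wrist",l)[:2]: print(l,round(r["conf"],2),np.round(r["at"]),np.round(wrist_pts(c,s,[r["at"]],z)[0],4))
hsv=cv2.cvtColor(im,cv2.COLOR_BGR2HSV)
m=(hsv[...,0]>45)&(hsv[...,0]<85)&(hsv[...,1]>110)
n,l,st,cen=cv2.connectedComponentsWithStats(m.astype(np.uint8)); k=1+np.argmax(st[1:,4])
p=np.argwhere(l==k); P=wrist_pts(c,s,p,.04)[:,:2]; print(len(p),cen[k],cv2.minAreaRect((P*1000).astype(np.float32)))
E
```

```text
cell 0.97 [ 41. 311.] [0.6635 0.0336 0.032 ]
cell 0.91 [191. 276.] [0.532  0.1421 0.032 ]
cell_nub 0.95 [ 39. 284.] [0.6786 0.0582 0.032 ]
cell_nub 0.83 [159. 278.] [0.5627 0.1237 0.032 ]
cell_flat 0.86 [212. 278.] [0.5094 0.1518 0.032 ]
cell_flat 0.73 [186. 435.] [ 0.4547 -0.0298  0.032 ]
tray 0.68 [183. 240.] [0.5548 0.18   0.    ]
tray 0.25 [161. 278.] [0.5577 0.1278 0.    ]
1249 [278.34427542 195.4091273 ] ((527.7550659179688, 141.41835021972656), (31.344623565673828, 50.522674560546875), 62.407588958740234)
```

View pics/w1.png

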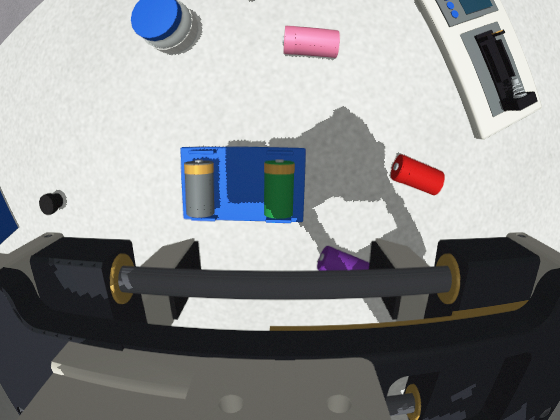

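```bash
python3 -m inch '[[[7,-3.5,15,0.02],[7,-3.5,35,0],[0,0,40,0],[0,0,40,0],[0,0,40,0],[0,0,25,0],[0,0,17,0],[0,0,0,0]]]' -0.3; python3 -m inch '[[[0,0,0,0],[0,0,0,0],[0,0,0,0],[0,0,0,0],[0,0,0,0]]]' 1 4
```

```text
time: 5.32
tool_pos: [0.547, 0.1305, 0.0133]
tool_rot: [3.14, 0.002, -0.488]
contact_force: [-0.6, 0.4, 0.2]
opening: 0.0597
time: 5.95
tool_pos: [0.5482, 0.1303, 0.0153]
tool_rot: [-3.142, -0.001, -0.488]
contact_force: [0.1, -3.9, 4.6]
opening: 0.0326
```

```bash
python3 -m inch '[[[0,0,-5,0],[0,0,-15,0],[0,0,-25,0],[0,0,-25,0],[0,0,-20,0],[0,0,0,0],[0,0,0,0]]]' 1 4; python3 - <<'E'
from h import *
s=observe(); c=read_camera("wrist"); im=c["img"]; print(s["tool_pos"])
cv2.imwrite("pics/w2.png",im)
E
```

```text
time: 6.82
tool_pos: [0.5473, 0.1308, 0.1042]
tool_rot: [3.141, 0.001, -0.488]
contact_force: [0.6, -0.9, -1.4]
opening: 0.0329
[0.54726897 0.13077235 0.10424494]
```

View pics/w2.png

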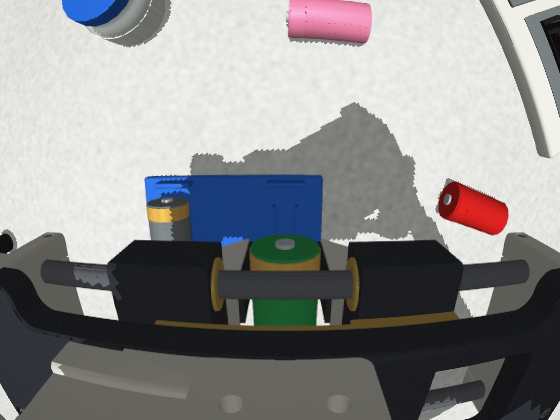

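```bash
cat >> h.py <<'E'
def wproj(c,p): # tool-frame points -> (row,col)
    T=np.linalg.inv(np.array(c["T_tool_cam"])); q=(T[:3,:3]@np.atleast_2d(p).T).T+T[:3,3]
    r=np.hypot(q[:,0],q[:,1]); th=np.arctan2(r,q[:,2])
    return np.c_[c["cy"]+c["fx"]*th*q[:,1]/r, c["cx"]+c["fx"]*th*q[:,0]/r]
def disc(c,th,a,gz=-.0188): # a: shoulder distance ahead of the pads; cell turned by th, nub up
    ax=np.array([np.cos(th),0,-np.sin(th)]); up=np.array([-np.sin(th),0,-np.cos(th)]); g=np.array([0,0,gz])
    sh=g+ax*a
    return wproj(c,[sh+.0165*up,sh-.0165*up,sh+.002*ax])
E
python3 - <<'E'
from h import *
c=read_camera("wrist")
for a in (.010,.013,.016):
    for t in (0,15,30,45,60): print(a,t,np.round(disc(c,np.radians(t),a)[:,0],0))
cv2.imwrite("pics/w2c.png",cv2.resize(c["img"][220:340,220:350],None,fx=5,fy=5,interpolation=cv2.INTER_CUBIC))
E
```

```text
0.01 0 [269. 241. 250.]
0.01 15 [281. 236. 254.]
0.01 30 [293. 233. 258.]
0.01 45 [302. 233. 265.]
0.01 60 [309. 236. 272.]
0.013 0 [263. 236. 244.]
0.013 15 [276. 231. 248.]
0.013 30 [289. 229. 254.]
0.013 45 [300. 230. 262.]
0.013 60 [309. 234. 271.]
0.016 0 [256. 230. 238.]
0.016 15 [271. 226. 243.]
0.016 30 [285. 225. 250.]
0.016 45 [299. 227. 260.]
0.016 60 [309. 233. 271.]
```

View pics/w2c.png

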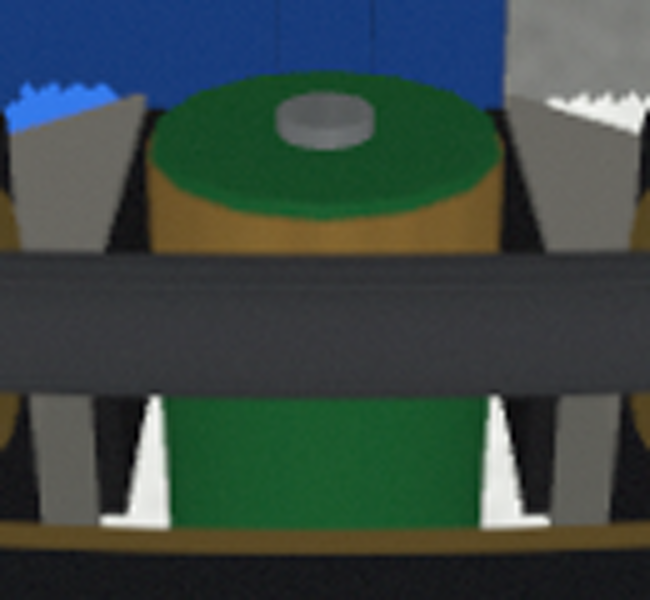

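```bash
cat > look.py <<'E'
import sys
from h import *
c=read_camera("wrist"); s=observe(); im=c["img"]; print(s["tool_pos"],s["tool_rot"],s["contact_force"],s["opening"])
col=im[215:330,285].astype(int)   # centre column: BGR; find disc's first green and green->brass edge
hsv=cv2.cvtColor(im[215:330,270:300],cv2.COLOR_BGR2HSV)
for r in range(0,115): 
    h=np.median(hsv[r],0).astype(int)
    if r==0 or abs(h[0]-p[0])>12 or abs(h[2]-p[2])>25: print(215+r,h)
    p=h
E
python3 -m inch '[[[0,0,-45,0],[0,0,45,0],[0,0,-45,0],[0,0,45,0],[0,0,-45,0],[0,0,30,0],[0,0,-30,0],[0,0,0,0]]]' 1 3; python3 look.py
```

```text
time: 7.92
tool_pos: [0.5488, 0.1308, 0.1505]
tool_rot: [-3.14, -0.002, -0.488]
contact_force: [0.1, -0.3, -1.9]
opening: 0.0328
[0.54812926 0.13072772 0.14953717] [-3.14101825e+00 -9.31271930e-04 -4.88229404e-01] [-0.17546904 -0.28453686 -2.13067264] 0.032851026285189946
215 [ 75 183  71]
232 [ 23 159  86]
239 [ 68 171  91]
267 [ 90  13 107]
271 [101  18  57]
299 [ 60  13 116]
300 [ 49   9 208]
326 [ 21  95 116]
```

```bash
python3 -c "
from h import *
c=read_camera('wrist'); cv2.imwrite('pics/w3.png',c['img'][150:360,130:430])"
```

```text
(no output)
```

View pics/w3.png

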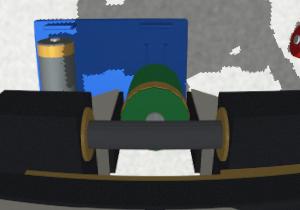

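```bash
python3 - <<'E'
from h import *
c=read_camera("wrist")
for a in (.011,.013,.015):
  for t in (60,75,90,105,120,135):
    th=np.radians(t); print(a,t,np.round(disc(c,th,a)[:,0],0), np.round(disc(c,th,a-.06)[:2,0],0))
E
```

```text
0.011 60 [309. 235. 271.] [305. 252.]
0.011 75 [313. 241. 279.] [284. 232.]
0.011 90 [315. 250. 286.] [262. 212.]
0.011 105 [314. 261. 292.] [241. 195.]
0.011 120 [310. 273. 297.] [221. 180.]
0.011 135 [304. 286. 300.] [203. 169.]
0.013 60 [309. 234. 271.] [305. 252.]
0.013 75 [315. 242. 280.] [284. 232.]
0.013 90 [317. 252. 289.] [264. 213.]
0.013 105 [317. 264. 296.] [243. 196.]
0.013 120 [313. 277. 301.] [224. 182.]
0.013 135 [307. 290. 304.] [206. 172.]
0.015 60 [309. 234. 271.] [305. 251.]
0.015 75 [316. 242. 281.] [285. 232.]
0.015 90 [320. 254. 291.] [265. 214.]
0.015 105 [320. 267. 299.] [245. 198.]
0.015 120 [317. 281. 305.] [226. 185.]
0.015 135 [311. 295. 308.] [209. 175.]
```

```bash
python3 - <<'E'
from h import *
from scipy.optimize import least_squares
c=read_camera("wrist"); cv2.imwrite('pics/w4.png',cv2.resize(c['img'][200:310,230:340],None,fx=5,fy=5,interpolation=cv2.INTER_CUBIC))
def f(v):
    d=disc(c,v[0],v[1]); e=disc(c,v[0],v[1]-.06)
    return [d[1,0]-239,d[2,0]-268,e[1,0]-214]
r=least_squares(f,[1.5,.005]); print(np.degrees(r.x[0]),r.x[1],r.fun, disc(c,*r.x)[:,0])
E
```

```text
84.47302302387328 -0.006676315007784695 [-2.63534459  1.93809204 -0.04508079] [298.57457677 236.36465541 269.93809204]
```

View pics/w4.png

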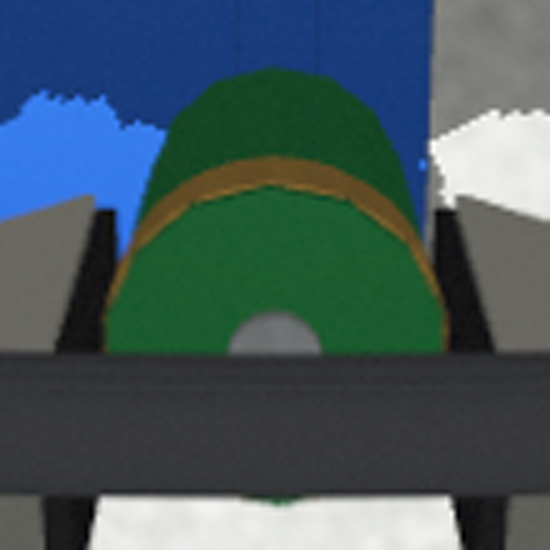

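```bash
python3 -m inch '[[[0,0,15,0],[0,0,25,0],[0,0,20,0],[0,0,10,0],[0,0,5,0],[0,0,0,0]]]' 1 5; python3 -m inch '[[[0,0,2.5,0],[0,0,2.5,0],[0,0,2.5,0]]]'; python3 -m inch '[[[0,0,2,0],[0,0,1,0],[0,0,0,0]]]'
```

```text
time: 8.88
tool_pos: [0.5479, 0.1307, 0.0746]
tool_rot: [3.142, -0.0, -0.488]
contact_force: [-0.0, 0.8, -0.7]
opening: 0.0327
time: 9.25
tool_pos: [0.5479, 0.1307, 0.0673]
tool_rot: [-3.141, -0.0, -0.488]
contact_force: [0.1, 1.0, -1.2]
opening: 0.0326
time: 9.62
tool_pos: [0.5477, 0.1307, 0.0641]
tool_rot: [3.141, 0.0, -0.488]
contact_force: [-0.1, 0.4, -0.8]
opening: 0.0327
```

```bash
python3 -m inch '[[[0,0,2,0],[0,0,2,0],[0,0,0,0]]]';python3 -m inch '[[[0,0,2,0],[0,0,2,0],[0,0,0,0]]]'; python3 look.py
```

```text
time: 10.0
tool_pos: [0.5477, 0.1307, 0.0601]
tool_rot: [3.141, 0.0, -0.488]
contact_force: [-0.9, 0.3, -0.5]
opening: 0.033
time: 10.38
tool_pos: [0.5485, 0.1305, 0.0572]
tool_rot: [-3.141, -0.002, -0.488]
contact_force: [-0.6, -0.7, 5.5]
opening: 0.0327
[0.54846371 0.13050167 0.05717234] [-3.14090289e+00 -1.83985302e-03 -4.88123224e-01] [ 0.07141578 -1.24284819  4.61051424] 0.03265012717089764
215 [109 203 123]
217 [ 82 186  71]
234 [ 41 162  74]
235 [ 20 158  97]
241 [ 68 168  92]
271 [105  17  57]
299 [71 81 63]
303 [102 178  89]
311 [109 205 192]
312 [109 201 229]
316 [ 45   4 233]
326 [ 21  93 118]
327 [ 20 151  91]
```

```bash
python3 -m inch '[[[0,0,-1,0],[0,0,0,0],[0,0,0,0],[0,0,7,0],[0,0,7,0],[0,0,0,0]]]' 0.05; python3 look.py; python3 -m inch '[[[0,0,0,0],[0,0,0,0],[0,0,0,0],[0,0,0,0]]]' 1 6; python3 -c "
from h import *
c=read_camera('wrist'); cv2.imwrite('pics/w5.png',cv2.resize(c['img'][180:320,190:380],None,fx=4,fy=4,interpolation=cv2.INTER_CUBIC))"
```

```text
time: 11.18
tool_pos: [0.5471, 0.1306, 0.0422]
tool_rot: [3.14, 0.002, -0.488]
contact_force: [0.2, -0.2, 0.6]
opening: 0.0437
[0.54744851 0.13061281 0.04264014] [ 3.14091766e+00  8.39077407e-04 -4.88239213e-01] [ 0.30338115  0.41413871 -0.14691617] 0.04375737303001605
215 [109 206 124]
222 [102 193  93]
223 [ 71 179  74]
252 [ 52 133  74]
253 [ 22 158  92]
263 [ 36 154  84]
264 [ 69 176  84]
272 [110  20  50]
300 [ 95  12 103]
326 [ 25 122  88]
time: 11.72
tool_pos: [0.5478, 0.1307, 0.0433]
tool_rot: [-3.141, -0.0, -0.488]
contact_force: [-0.3, 0.3, 0.0]
opening: 0.0331
```

View pics/w5.png

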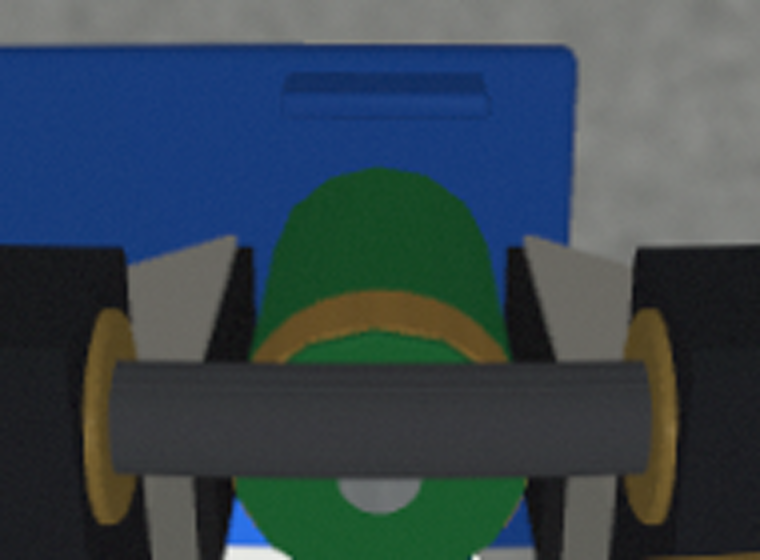

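```bash
python3 -m inch '[[[0,0,-15,0],[0,0,-20,0],[-20,0,0,0],[-35,0,0,0],[-30,0,0,0],[0,0,20,0],[0,0,20,0],[0,0,4,0],[0,0,0,0]]]' 1 7; python3 look.py; python3 -m inch '[[[8,0,0,0],[6,0,0,0],[6,0,0,0],[6,0,0,0],[6,0,0,0],[6,0,0,0],[6,0,0,0],[0,0,0,0]]]';  python3 look.py
```

```text
time: 12.9
tool_pos: [0.473, 0.1705, 0.0347]
tool_rot: [-3.141, -0.0, -0.488]
contact_force: [-0.2, -0.0, -0.7]
opening: 0.033
[0.47323891 0.17058685 0.034983  ] [-3.14098117e+00 -9.31740237e-04 -4.88315091e-01] [-0.44515558 -0.64087639 -1.11738431] 0.03277060721055378
215 [ 40   6 128]
223 [ 67 117  84]
253 [ 28 154  80]
264 [ 68 171  86]
272 [110  20  50]
300 [ 90  13 103]
326 [ 21  98 113]
time: 13.95
tool_pos: [0.5121, 0.1495, 0.0341]
tool_rot: [-3.142, -0.001, -0.489]
contact_force: [-1.9, 0.0, 0.7]
opening: 0.0326
[0.51188968 0.14965911 0.03414969] [ 3.14158685e+00 -4.41700802e-04 -4.88485767e-01] [-1.03781255 -0.05595229 -0.05958423] 0.032660499100833226
215 [109 204 125]
257 [105 126  91]
258 [ 69 145  89]
272 [111  20  49]
299 [73 76 64]
326 [ 26 132  82]
```

```bash
python3 -c "
from h import *
c=read_camera('wrist'); cv2.imwrite('pics/w6.png',cv2.resize(c['img'][150:350,150:420],None,fx=2.8,fy=2.8,interpolation=cv2.INTER_CUBIC))"
```

```text
(no output)
```

View pics/w6.png

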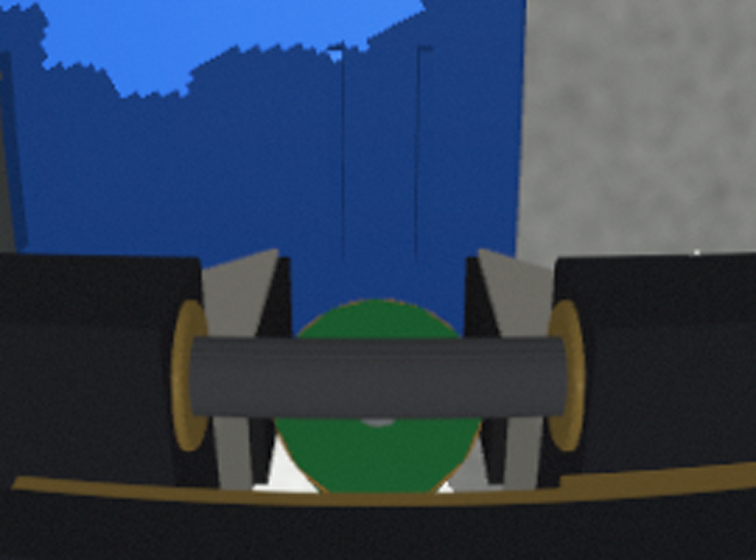

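```bash
python3 -m inch '[[[-4,0,-10,0],[0,0,-12,0],[15,0,0,0],[13,0,0,0],[0,0,10,0],[0,0,6,0],[0,0,0,0]]]' 1 7; python3 -m inch '[[[0,0,2,0],[0,0,2,0],[0,0,2,0],[0,0,0,0]]]'
```

```text
time: 14.92
tool_pos: [0.5317, 0.1386, 0.039]
tool_rot: [3.14, 0.002, -0.488]
contact_force: [0.0, -0.4, -1.1]
opening: 0.0327
time: 15.42
tool_pos: [0.5334, 0.1385, 0.0346]
tool_rot: [-3.141, -0.001, -0.488]
contact_force: [0.7, -1.4, 2.2]
opening: 0.0325
```

```bash
python3 -m inch '[[[5,0,2.5,0],[4.5,0,3,0],[4.5,0,3.3,0],[4,0,3.6,0],[3.5,0,4,0],[3.5,0,4,0],[2.5,0,2.5,0],[0,0,0,0]]]'; python3 -m inch '[[[0,0,0,0],[0,0,0,0],[0,0,0,0]]]' -0.2; python3 -m inch '[[[0,0,-15,0],[-20,0,-30,0],[-20,0,-50,0],[0,0,-50,0],[0,0,0,0]]]'; python3 - <<'E'
from h import *
s=observe(); c=read_camera("wrist"); im=c["img"]; cv2.imwrite("pics/w7.png",im); print(s["tool_pos"])
for l,z in dict(cell=.032,cell_nub=.032,cell_flat=.032,spent=.032).items():
    for r in place_of("wrist",l)[:3]: print(l,round(r["conf"],2),np.round(r["at"]),np.round(wrist_pts(c,s,[r["at"]],z)[0],4))
E
```

```text
time: 16.42
tool_pos: [0.5571, 0.1258, 0.011]
tool_rot: [3.142, 0.0, -0.488]
contact_force: [-0.4, 0.1, -0.8]
opening: 0.0327
time: 16.8
tool_pos: [0.5572, 0.1258, 0.0115]
tool_rot: [-3.141, -0.001, -0.488]
contact_force: [0.4, 0.2, -0.4]
opening: 0.0539
time: 17.42
tool_pos: [0.5242, 0.1451, 0.1617]
tool_rot: [-3.136, -0.009, -0.488]
contact_force: [0.3, 0.5, -0.6]
opening: 0.0551
[0.52420019 0.14506833 0.16173532]
cell 0.97 [ 14. 321.] [0.6626 0.037  0.032 ]
cell 0.83 [187. 288.] [0.5351 0.1377 0.032 ]
cell 0.8 [171. 448.] [ 0.4784 -0.009   0.032 ]
cell_nub 0.83 [  9. 290.] [0.6789 0.0597 0.032 ]
cell_nub 0.58 [155. 286.] [0.5621 0.1258 0.032 ]
cell_nub 0.45 [ 10. 164.] [0.7418 0.1594 0.032 ]
cell_flat 0.89 [182. 470.] [ 0.4565 -0.0282  0.032 ]
cell_flat 0.6 [ 18. 351.] [0.6475 0.014  0.032 ]
cell_flat 0.59 [217. 287.] [0.5108 0.1515 0.032 ]
spent 0.62 [188. 191.] [0.5768 0.2177 0.032 ]
```

```bash
python3 -m inch '[[[8,1,20,0],[8,1,40,0],[0,0,40,0],[0,0,30,0],[0,0,18,0],[0,0,0,0]]]' -0.2; python3 -m inch '[[[0,0,0,0],[0,0,0,0],[0,0,0,0],[0,0,-20,0],[0,0,-25,0],[-24,0,0,0],[-45,0,0,0],[0,0,15,0],[0,0,18,0],[0,0,0,0]]]' 1 8; python3 look.py
```

```text
time: 18.42
tool_pos: [0.5332, 0.1349, 0.0082]
tool_rot: [3.139, 0.003, -0.488]
contact_force: [-7.0, -1.7, 14.1]
opening: 0.0549
time: 19.68
tool_pos: [0.473, 0.167, 0.0182]
tool_rot: [3.139, 0.003, -0.488]
contact_force: [-0.3, -0.3, -1.7]
opening: 0.0328
[0.47362452 0.16713176 0.01907308] [ 3.13977535e+00  1.99958138e-03 -4.88604593e-01] [ 0.15838122 -1.01313756 -1.00720484] 0.03302262900508252
215 [76 30 86]
216 [90 11 90]
223 [70 71 90]
237 [ 19 159 124]
261 [ 61 134  91]
272 [113  18  50]
299 [71 78 63]
326 [ 27 134  82]
```

```bash
python3 -m inch '[[[0,0,3,0],[0,0,3,0],[0,0,2.5,0],[0,0,2.5,0],[0,0,2,0],[0,0,0,0]]]'; python3 look.py
```

```text
time: 20.48
tool_pos: [0.4736, 0.1677, 0.0071]
tool_rot: [3.141, 0.001, -0.488]
contact_force: [-2.5, 0.9, 0.8]
opening: 0.0324
[0.47371465 0.16757655 0.0071638 ] [ 3.14114803e+00  3.43665690e-04 -4.88029258e-01] [-3.05227424  1.50021882  1.3329961 ] 0.03258081548817407
215 [ 69 183  80]
225 [83 14 96]
238 [ 70 150  83]
261 [ 34 133  90]
262 [ 19 157 120]
270 [ 19 135  98]
271 [16 44 59]
272 [113  20  50]
299 [72 75 61]
326 [ 27 137  82]
```

```bash
python3 - <<'E'
from h import *
c=read_camera("wrist")
for gz in (-.0215,-.0238,-.026):
  for a in (.025,.028):
    print(gz,a,[(t,*np.round(disc(c,np.radians(t),a,gz)[:,0],0)) for t in (0,10,15,20,25)])
im=c["img"][205:275,270:300]; print([int(x) for x in np.median(cv2.cvtColor(im,cv2.COLOR_BGR2HSV)[...,1],1)])
E
```

```text
-0.0215 0.025 [(0, np.float64(238.0), np.float64(215.0), np.float64(221.0)), (10, np.float64(250.0), np.float64(212.0), np.float64(225.0)), (15, np.float64(256.0), np.float64(212.0), np.float64(228.0)), (20, np.float64(263.0), np.float64(212.0), np.float64(231.0)), (25, np.float64(269.0), np.float64(212.0), np.float64(235.0))]
-0.0215 0.028 [(0, np.float64(231.0), np.float64(209.0), np.float64(214.0)), (10, np.float64(243.0), np.float64(207.0), np.float64(219.0)), (15, np.float64(250.0), np.float64(206.0), np.float64(222.0)), (20, np.float64(257.0), np.float64(207.0), np.float64(225.0)), (25, np.float64(264.0), np.float64(207.0), np.float64(230.0))]
-0.0238 0.025 [(0, np.float64(240.0), np.float64(216.0), np.float64(222.0)), (10, np.float64(252.0), np.float64(214.0), np.float64(227.0)), (15, np.float64(258.0), np.float64(213.0), np.float64(230.0)), (20, np.float64(265.0), np.float64(213.0), np.float64(233.0)), (25, np.float64(272.0), np.float64(214.0), np.float64(237.0))]
-0.0238 0.028 [(0, np.float64(233.0), np.float64(210.0), np.float64(216.0)), (10, np.float64(245.0), np.float64(2
[... 505 characters left out ...]
np.float64(215.0), np.float64(239.0))]
-0.026 0.028 [(0, np.float64(235.0), np.float64(211.0), np.float64(217.0)), (10, np.float64(247.0), np.float64(209.0), np.float64(222.0)), (15, np.float64(254.0), np.float64(209.0), np.float64(225.0)), (20, np.float64(262.0), np.float64(209.0), np.float64(229.0)), (25, np.float64(269.0), np.float64(210.0), np.float64(233.0))]
[206, 204, 205, 205, 204, 207, 206, 203, 185, 180, 182, 182, 181, 182, 182, 181, 184, 182, 178, 107, 14, 13, 13, 11, 10, 13, 13, 13, 13, 12, 12, 12, 14, 155, 179, 181, 183, 182, 181, 182, 182, 182, 182, 184, 182, 185, 183, 183, 183, 183, 183, 183, 182, 181, 180, 156, 132, 159, 160, 160, 160, 159, 160, 161, 160, 138, 45, 20, 19, 23]
```

```bash
python3 -m inch '[[[-3,0,-20,0],[0,0,-45,0],[0,0,-45,0],[0,0,-40,0],[12,22,0,0],[22,42,0,0],[25,48,0,0],[25,48,0,0],[25,48,0,0],[25,48,0,0]]]' 1 12; python3 -m inch '[[[25,48,0,0],[8,10,0,0],[0,0,0,-0.17],[0,0,0,-0.17],[0,0,0,-0.15],[0,0,0,0],[0,0,0,0]]]'; python3 look.py|head -1; python3 - <<'E'
from h import *
s=observe(); c=read_camera("wrist"); im=c["img"]; cv2.imwrite("pics/w8.png",im[:300]); print(s["tool_pos"])
for l,z in dict(logger=0,bay=.052,spring_drawn=.05,wall_drawn=.0505,rails_drawn=.0393).items():
    for r in place_of("wrist",l)[:2]: print(l,round(r["conf"],2),np.round(r["at"]),np.round(wrist_pts(c,s,[r["at"]],z)[0],4))
E
```

```text
time: 21.82
tool_pos: [0.4698, -0.1224, 0.1575]
tool_rot: [3.141, -0.002, -0.488]
contact_force: [0.4, 0.6, -1.3]
opening: 0.0328
time: 22.7
tool_pos: [0.4716, -0.1864, 0.1573]
tool_rot: [3.141, -0.0, -0.001]
contact_force: [0.4, -0.1, -1.8]
opening: 0.0325
[ 0.47161334 -0.18643917  0.15731067] [ 3.14137500e+00 -9.67339858e-05 -2.07708232e-04] [-0.18712884  0.63829751 -1.0732698 ] 0.03271495654872278
[ 0.47161334 -0.18643917  0.15731067]
logger 0.63 [ 88. 281.] [ 0.5755 -0.1822  0.    ]
logger 0.23 [104. 279.] [ 0.5607 -0.1801  0.    ]
bay 0.97 [104. 279.] [ 0.5572 -0.1816  0.052 ]
spring_drawn 0.81 [135. 279.] [ 0.532  -0.1813  0.05  ]
wall_drawn 0.56 [ 66. 276.] [ 0.5885 -0.1792  0.0505]
rails_drawn 0.63 [105. 277.] [ 0.5568 -0.1793  0.0393]
```

View pics/w8.png

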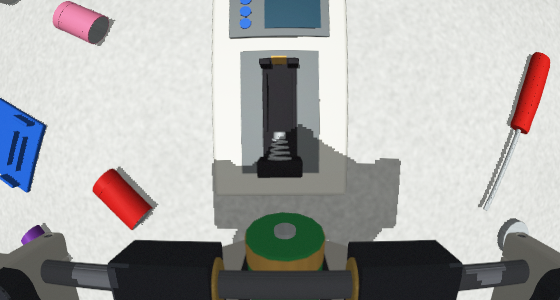

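```bash
python3 - <<'E'
from h import *
s=observe(); c=read_camera("wrist"); im=c["img"]
g=cv2.cvtColor(im,cv2.COLOR_BGR2GRAY)
for r,z,n in ((64,.0505,"prongs"),(95,.0393,"rails"),(168,.062,"block")):
    x=np.where(g[r,235:325]<60)[0]+235; print(n,x.min(),x.max(),np.round(wrist_pts(c,s,[[r,x.min()-.5],[r,x.max()+.5]],z),4).tolist())
for col in (266,294): print(col,g[52:80,col].tolist())
for col in (262,268,292,298): print(col,g[150:182,col].tolist())
print(g[124:165,279].tolist())
for r in (60,66,68,70,132,158,177): print(r,[np.round(wrist_pts(c,s,[[r,280]],z)[0,:2],4).tolist() for z in (.0505,.055,.062)])
x=[np.where(g[r,180:400]>200)[0]+180 for r in (60,150)]; 
for r in (60,150): print(r,g[r,205:220].tolist(),g[r,342:356].tolist())
E
```

```text
prongs 260 297 [[0.5904, -0.1655, 0.0505], [0.5903, -0.1961, 0.0505]]
rails 263 295 [[0.5656, -0.1673, 0.0393], [0.5655, -0.1949, 0.0393]]
block 256 302 [[0.5063, -0.163, 0.062], [0.5063, -0.1999, 0.062]]
266 [159, 159, 159, 158, 158, 134, 42, 48, 51, 54, 55, 40, 16, 12, 12, 17, 20, 42, 52, 52, 54, 39, 40, 40, 39, 39, 40, 39]
294 [157, 157, 157, 157, 158, 102, 41, 50, 50, 56, 53, 31, 16, 10, 14, 20, 43, 52, 53, 54, 54, 55, 54, 55, 55, 54, 55, 55]
262 [136, 136, 136, 144, 160, 148, 97, 16, 16, 14, 14, 20, 21, 20, 23, 23, 22, 19, 22, 20, 23, 19, 21, 18, 21, 21, 15, 70, 128, 137, 138, 138]
268 [28, 22, 23, 20, 29, 42, 38, 59, 78, 51, 18, 23, 23, 21, 20, 19, 24, 20, 22, 20, 17, 22, 21, 22, 24, 22, 16, 71, 131, 137, 138, 138]
292 [18, 24, 19, 21, 18, 22, 18, 18, 16, 14, 16, 24, 22, 23, 21, 24, 21, 20, 23, 22, 18, 22, 22, 19, 19, 21, 18, 98, 134, 137, 138, 138]
298 [74, 73, 73, 72, 74, 65, 35, 18, 12, 18, 19, 17, 20, 24, 23, 21, 21, 23, 18, 22, 19, 21, 22, 23, 18, 19, 20, 97, 134, 138, 138, 139]
[52, 52, 51, 51, 52, 52, 43, 104, 201, 231, 230, 227, 160, 111, 109, 66, 108, 105, 114, 101, 24, 66, 111, 99, 101, 43, 38, 83, 108, 96, 63, 21, 56, 99, 108, 82, 45, 20, 23, 19, 20]
60 [[0.5936, -0.182], [0.5927, -0.1821], [0.5913, -0.1822]]
66 [[0.5885, -0.182], [0.5877, -0.1821], [0.5865, -0.1822]]
68 [[0.5869, -0.182], [0.5861, -0.1821], [0.5849, -0.1822]]
70 [[0.5852, -0.182], [0.5844, -0.1821], [0.5833, -0.1822]]
132 [[0.5342, -0.1821], [0.5344, -0.1822], [0.5345, -0.1823]]
158 [[0.513, -0.1821], [0.5134, -0.1822], [0.5142, -0.1823]]
177 [[0.4972, -0.1821], [0.4979, -0.1822], [0.4991, -0.1822]]
60 [237, 236, 235, 233, 232, 232, 212, 224, 234, 243, 247, 247, 247, 247, 247] [246, 246, 244, 235, 221, 204, 225, 230, 230, 229, 229, 228, 226, 226]
150 [228, 228, 230, 233, 237, 240, 239, 237, 183, 229, 240, 248, 249, 250, 249] [247, 246, 243, 227, 196, 207, 235, 234, 233, 233, 232, 232, 232, 232]
```

```bash
python3 -m inch '[[[25,-2,0,0],[40,-3.4,0,0],[30,0,10,0],[9.4,0,30,0],[0,0,30,0],[0,0,22,0],[0,0,5,0],[0,0,0,0],[0,0,0,0]]]' 1 15; python3 look.py
```

```text
time: 24.22
tool_pos: [0.5766, -0.1814, 0.0615]
tool_rot: [3.141, -0.002, 0.002]
contact_force: [-0.4, -0.2, -1.9]
opening: 0.0325
[ 0.57655528 -0.1813612   0.06150177] [ 3.14065030e+00 -1.94800588e-03  1.68850174e-03] [ 0.39741604  0.8230735  -1.34015213] 0.03219463323056475
215 [ 69 181  79]
260 [ 42 132  88]
261 [ 21 152 112]
270 [ 19 136  97]
271 [15 45 57]
272 [113  20  49]
299 [71 77 61]
326 [ 26 137  80]
```

```bash
python3 -m inch '[[[0,0,8,0],[0,0,6,0],[0,0,3,0],[0,0,2,0],[0,0,0,0]]]'; python3 -m inch '[[[0,0,1.5,0],[0,0,1.5,0],[0,0,0,0]]]'
```

```text
time: 24.9
tool_pos: [0.5759, -0.181, 0.0411]
tool_rot: [-3.142, 0.0, 0.002]
contact_force: [-0.1, 0.1, -0.6]
opening: 0.0326
time: 25.28
tool_pos: [0.5758, -0.181, 0.0382]
tool_rot: [3.142, 0.0, 0.002]
contact_force: [0.1, 0.7, -1.0]
opening: 0.0324
```

```bash
python3 look.py | head -1; python3 -m inch '[[[0,0,1.5,0],[0,0,0,0],[0,0,0,0]]]'
```

```text
[ 0.57590833 -0.18106006  0.03828774] [3.14152373e+00 1.72691630e-05 1.79030425e-03] [-0.04596377 -0.35549538 -1.83711117] 0.03263632709491144
time: 25.7
tool_pos: [0.576, -0.1811, 0.0369]
tool_rot: [3.141, -0.0, 0.002]
contact_force: [-0.2, 0.4, -0.4]
opening: 0.0324
```

```bash
python3 -m inch '[[[-2,0,0,0],[-2,0,0,0],[-2,0,0,0],[0,0,0,0],[0,0,0,0]]]'; python3 -m inch '[[[-2,0,0,0],[0,0,0,0],[0,0,0,0]]]'; python3 -m inch '[[[-2,0,0,0],[0,0,0,0],[0,0,0,0]]]'
```

```text
time: 26.32
tool_pos: [0.5699, -0.1811, 0.0368]
tool_rot: [3.141, -0.0, 0.002]
contact_force: [0.9, 0.1, -1.5]
opening: 0.0327
time: 26.7
tool_pos: [0.5679, -0.1811, 0.0368]
tool_rot: [3.141, -0.0, 0.002]
contact_force: [-0.5, -0.1, -0.8]
opening: 0.0326
time: 27.08
tool_pos: [0.5662, -0.1812, 0.037]
tool_rot: [3.141, -0.001, 0.002]
contact_force: [1.6, -0.5, -1.3]
opening: 0.0326
```

Spring may be touched at about 0.567; continue.

```bash
python3 -m inch '[[[-2,0,0,0],[0,0,0,0],[0,0,0,0]]]'; python3 -m inch '[[[-1.5,0,0,0],[0,0,0,0],[0,0,0,0]]]';  python3 look.py
```

```text
time: 27.45
tool_pos: [0.5642, -0.1811, 0.037]
tool_rot: [3.141, -0.001, 0.002]
contact_force: [3.1, 1.0, -1.5]
opening: 0.0326
time: 27.82
tool_pos: [0.5627, -0.1812, 0.037]
tool_rot: [3.141, -0.001, 0.002]
contact_force: [5.4, -0.7, -1.8]
opening: 0.0325
[ 0.56266362 -0.18115937  0.03693801] [ 3.14133381e+00 -6.00740272e-04  1.75694351e-03] [ 4.53721165  0.45392748 -2.05839594] 0.032711480126960325
215 [ 69 184  77]
225 [87 13 94]
261 [ 27 138  92]
262 [ 19 158 118]
270 [ 19 137  94]
271 [17 46 56]
272 [110  21  48]
299 [71 78 60]
326 [ 26 137  79]
```

```bash
python3 -m inch '[[[-1.5,0,0,0],[-1.2,0,0,0],[0,0,0,0],[0,0,0,0]]]'; python3 -m inch '[[[-1,0,0,0],[0,0,0,0],[0,0,0,0]]]' 1 18;  python3 look.py|head -8
```

```text
time: 28.38
tool_pos: [0.5606, -0.1812, 0.0371]
tool_rot: [3.141, -0.002, 0.002]
contact_force: [7.3, 0.7, -1.4]
opening: 0.0325
time: 28.75
tool_pos: [0.5598, -0.1812, 0.0372]
tool_rot: [3.141, -0.002, 0.002]
contact_force: [7.1, 1.3, -2.6]
opening: 0.0327
[ 0.55983318 -0.1812468   0.03717716] [ 3.14089669e+00 -2.50393367e-03  1.69008342e-03] [ 7.26087743  1.17515229 -1.79675567] 0.03271197912838318
215 [ 69 182  75]
225 [85 14 91]
238 [ 70 156  78]
261 [ 36 135  85]
262 [ 20 158 114]
270 [ 19 137  93]
271 [17 45 55]
```

```bash
python3 -m inch '[[[-1.3,0,0,0],[0,0,0,0],[0,0,0,0]]]'; python3 -m inch '[[[0,0,1,0],[0,0,1,0],[0,0,0,0],[0,0,0,0]]]';  python3 look.py|head -8
```

```text
time: 29.18
tool_pos: [0.5589, -0.1813, 0.0373]
tool_rot: [3.141, -0.003, 0.002]
contact_force: [9.2, 0.1, -2.6]
opening: 0.0327
time: 29.68
tool_pos: [0.5593, -0.1814, 0.0361]
tool_rot: [3.14, -0.004, 0.002]
contact_force: [8.1, 1.1, 2.4]
opening: 0.0331
[ 0.55929101 -0.1813688   0.0360658 ] [ 3.14030593e+00 -4.36406637e-03  1.64030773e-03] [8.57572466 1.13930163 3.22629723] 0.03234188364541755
215 [ 69 183  73]
225 [90 14 88]
237 [ 70 153  77]
259 [ 44 137  81]
260 [ 21 156 104]
271 [17 46 53]
272 [110  22  45]
```

```bash
python3 -m inch '[[[0,0,0.7,0],[0,0,0.7,0],[0,0,0,0]]]' 1 13; python3 look.py|head -8
```

```text
time: 30.1
tool_pos: [0.5593, -0.1814, 0.0347]
tool_rot: [3.14, -0.004, 0.002]
contact_force: [8.3, 0.7, 2.5]
opening: 0.0326
[ 0.55928401 -0.18143002  0.03465123] [ 3.14022761e+00 -4.35413923e-03  1.63344622e-03] [8.39489401 0.84821389 3.57623155] 0.032532131910642824
215 [ 69 184  72]
234 [72 86 84]
256 [ 26 141  89]
271 [18 47 53]
272 [111  17  45]
299 [71 79 56]
326 [ 26 136  75]
```

```bash
python3 -m inch '[[[0,0,0.8,0],[0,0,0.8,0],[0,0,0,0]]]'; python3 look.py|head -6
```

```text
time: 30.52
tool_pos: [0.5592, -0.1814, 0.033]
tool_rot: [3.14, -0.004, 0.002]
contact_force: [8.0, 2.0, 2.1]
opening: 0.0324
[ 0.55919703 -0.18144682  0.03299771] [ 3.14022528e+00 -4.15107960e-03  1.67746344e-03] [7.52064516 0.7589572  2.24920671] 0.032467954659584616
215 [ 69 184  71]
220 [83 17 86]
251 [ 34 134  83]
252 [ 19 162 112]
271 [17 48 53]
```

```bash
python3 -m inch '[[[0,0,0.8,0],[0,0,0.8,0],[0,0,0,0]]]'; python3 look.py|head -6;  python3 -m inch '[[[0,0,0.8,0],[0,0,0.8,0],[0,0,0,0]]]'; python3 look.py|head -6
```

```text
time: 30.95
tool_pos: [0.5591, -0.1814, 0.0313]
tool_rot: [3.14, -0.004, 0.002]
contact_force: [7.9, 1.8, 1.5]
opening: 0.0325
[ 0.55911303 -0.18142282  0.03129093] [ 3.14029817e+00 -3.91660039e-03  1.71188778e-03] [8.31970997 1.73806726 2.55595034] 0.032287673719707546
215 [ 68 183  69]
218 [85 14 86]
228 [70 97 81]
246 [ 48 135  82]
247 [ 19 160 111]
time: 31.38
tool_pos: [0.559, -0.1814, 0.0296]
tool_rot: [3.14, -0.004, 0.002]
contact_force: [7.8, 0.8, 1.1]
opening: 0.0329
[ 0.55905868 -0.18141797  0.02964961] [ 3.14031515e+00 -3.77810599e-03  1.77237745e-03] [7.91810337 1.44114472 1.84369356] 0.03218842989529741
215 [ 70 110  75]
216 [86 13 83]
225 [72 58 86]
242 [ 26 146  88]
243 [ 19 162 117]
```

```bash
python3 -m inch '[[[0,0,0.7,0],[0,0,0.6,0],[0,0,0,0]]]'; python3 look.py|head -6;  python3 -m inch '[[[0,0,0.6,0],[0,0,0,0]]]'; python3 look.py|head -6
```

```text
time: 31.8
tool_pos: [0.5591, -0.1814, 0.0284]
tool_rot: [3.14, -0.004, 0.002]
contact_force: [7.4, 0.7, 1.9]
opening: 0.0327
[ 0.55906626 -0.18144005  0.02840177] [ 3.14030810e+00 -3.84750704e-03  1.69031398e-03] [6.85411704 1.58848218 2.89410833] 0.03248400702449431
215 [87 14 83]
223 [72 55 86]
239 [ 19 159 113]
263 [ 63 142  83]
272 [113  23  45]
time: 32.1
tool_pos: [0.5591, -0.1814, 0.0279]
tool_rot: [3.14, -0.004, 0.002]
contact_force: [8.7, 0.4, 2.9]
opening: 0.0325
[ 0.55912889 -0.18146578  0.02790668] [ 3.14021726e+00 -3.98633011e-03  1.72651472e-03] [8.18131916 0.48263359 2.2287361 ] 0.032790996094884485
215 [90 12 83]
237 [ 42 137  83]
238 [ 19 162 117]
262 [ 69 180  82]
272 [110  17  45]
```

```bash
python3 -m inch '[[[1,0,0,0],[1,0,0,0],[1,0,0,0],[0,0,0,0]]]'; python3 -m inch '[[[0.7,0,0,0],[0,0,0.4,0],[0,0,0,0]]]'; python3 look.py|head -6
```

```text
time: 32.65
tool_pos: [0.5604, -0.1814, 0.0272]
tool_rot: [3.141, -0.0, 0.002]
contact_force: [2.4, -0.6, 5.3]
opening: 0.0325
time: 33.02
tool_pos: [0.5607, -0.1815, 0.027]
tool_rot: [3.141, 0.001, 0.002]
contact_force: [-0.5, -2.2, 8.6]
opening: 0.0325
[ 0.56066021 -0.18145213  0.0270393 ] [3.14107150e+00 6.63700427e-04 1.80312045e-03] [-0.06442406 -1.01046858  8.00961192] 0.03252711836527594
215 [90 12 84]
222 [69 92 80]
236 [ 27 141  86]
237 [ 19 161 119]
261 [ 69 179  84]
```

```bash
python3 -m inch '[[[0,0,-0.7,0],[0,0,0,0]]]' 1 6; python3 -m inch '[[[0,0,0,0],[0,0,0,0],[0,0,0,0]]]' 0.1; python3 look.py|head -8
```

```text
time: 33.33
tool_pos: [0.5608, -0.1814, 0.027]
tool_rot: [3.141, 0.001, 0.002]
contact_force: [0.6, -2.7, 2.8]
opening: 0.0329
time: 33.7
tool_pos: [0.5606, -0.1807, 0.0265]
tool_rot: [-3.141, 0.001, 0.002]
contact_force: [0.2, -1.2, -0.0]
opening: 0.0413
[ 0.56070767 -0.18079751  0.02665074] [-3.14111818e+00  1.06000199e-03  1.90176314e-03] [-0.15322173 -0.60746635  0.4205774 ] 0.04142927022584953
215 [90 12 83]
220 [70 93 80]
234 [ 20 157 108]
259 [ 68 179  83]
272 [113  19  45]
299 [71 79 58]
326 [ 26 136  75]
```

```bash
python3 -m inch '[[[0,0,-10,0],[0,0,-25,0],[-15,0,-35,0],[-35,0,-35,0],[-30,0,-20,0],[0,0,0,0],[0,0,0,0]]]' 0.05; python3 - <<'E'
from h import *
s=observe(); c=read_camera("wrist"); im=c["img"]; print(s["tool_pos"],s["tool_rot"])
cv2.imwrite("pics/w9.png",cv2.resize(im[20:220,170:390],None,fx=2.9,fy=2.9,interpolation=cv2.INTER_CUBIC))
for l,z in dict(cell=.052,cell_nub=.052,cell_flat=.052,bay=.052).items():
    for r in place_of("wrist",l)[:2]: print(l,round(r["conf"],2),np.round(r["at"]),np.round(wrist_pts(c,s,[r["at"]],z)[0],4))
hsv=cv2.cvtColor(im,cv2.COLOR_BGR2HSV); m=(hsv[...,0]>45)&(hsv[...,0]<85)&(hsv[...,1]>110); m[220:]=0
n,l,st,cen=cv2.connectedComponentsWithStats(m.astype(np.uint8)); k=1+np.argmax(st[1:,4])
p=np.argwhere(l==k)
for z in(.052,.0685): print(cv2.minAreaRect((wrist_pts(c,s,p,z)[:,:2]*1000).astype(np.float32)))
E
```

```text
time: 34.62
tool_pos: [0.4816, -0.1813, 0.1522]
tool_rot: [3.141, -0.001, 0.002]
contact_force: [0.1, 0.8, 0.8]
opening: 0.0441
[ 0.48161399 -0.18132525  0.15224018] [ 3.14122473e+00 -9.51207572e-04  1.56649367e-03]
cell 0.97 [26. 78.] [0.6552 0.0085 0.052 ]
cell 0.91 [210. 124.] [ 0.4808 -0.0369  0.052 ]
cell_nub 0.91 [ 72. 281.] [ 0.5922 -0.1778  0.052 ]
cell_nub 0.66 [186. 104.] [ 0.5026 -0.0178  0.052 ]
cell_flat 0.94 [149. 287.] [ 0.531  -0.1823  0.052 ]
cell_flat 0.89 [230. 145.] [ 0.4618 -0.0557  0.052 ]
((554.988037109375, -180.8386688232422), (51.10071563720703, 31.672780990600586), 0.14981436729431152)
((554.7310180664062, -180.8002471923828), (47.83864974975586, 29.650907516479492), 0.14996404945850372)
```

View pics/w9.png

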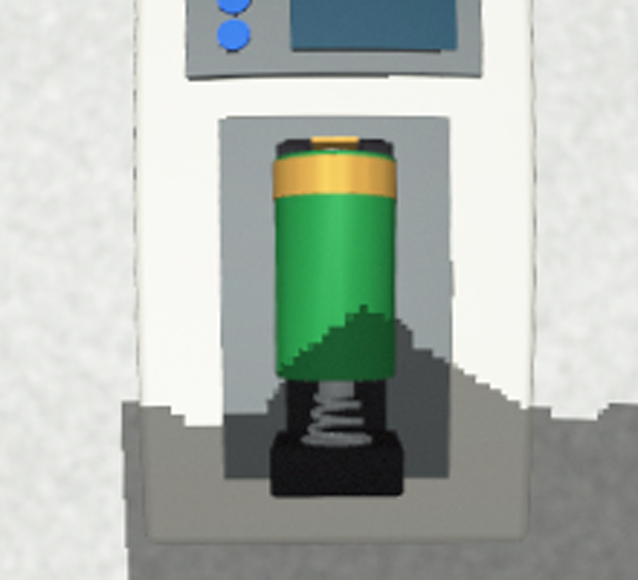

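```bash
python3 -c "
from cell import *
print(hand_in()); print(observe()['time'])"
```

```text
the job is handed in; nothing more can be done
None
the job is handed in; nothing more can be done
```

The green cell is in the logger's bay, flat end on the spring and nub end behind the end wall. I let go of it and handed the job in at about 35 s. No verdict was reported.

**What I did:**
- The tool cannot tilt, so I tipped the cell by resting its nub end on the blue tray's end stop while it pivoted in the grip. It took two tries. The first grip swung the cell past upright and slipped, so I laid it back in its place and gripped it nearer the middle. The second try tipped it about 18°.
- I felt the spring first touch about 2.5 mm nearer the robot than the camera showed. I pressed it in about 7 mm (7 to 9 N), lowered the nub end past the wall until the cell was level, eased it forward onto the wall and opened the fingers.

**Last checks:**
- The final wrist picture shows the cell straight in the holder (0.15° off) with the nub end behind the prongs. Its centre line is at y = -0.181, the same as the holder's within about 0.3 mm.
- The last height estimate, while still gripped and level, put its axis at 50.5 to 51.5 mm against 52 mm. I did not measure the height again after letting go.
- Pressing the cell down onto the rails peaked at a vertical reading of about 8.6 N. I estimate the total force on the logger then at up to about 18 to 20 N, against the 22 N limit.
- One earlier grasp went about 6 mm too low and pressed the fingertips on the tray with about 14 N.
- The last time I measured the spent cell it was within about 5 mm of its first camera estimate. I did not touch it or the other things, and did not check those again.

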